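# Set the strip cutter's width and lock it

### The arm

A 6-joint arm with a two-finger parallel gripper is mounted at the origin on the work surface. World frame = base frame: x ahead of the robot, y to its left, z up, the work surface at z = 0. Lengths are in m, angles in rad, forces in N, time in s.
With the tool pointing down it reaches from about 0.375 to 0.9 m from the base axis. Payload 3.1 kg.
Tool frame: the origin (TCP) lies midway between the tips of the shut fingers; the grasp point (between the pads) lies 19 mm behind it; x points along the fingers, z is the direction in which the jaws open and shut, and the axes are right-handed (so a half turn about x gives the same grasp; the last joint's range is limited). The gripper opens to 85 mm and grips with 20 to 120 N. Pads are 22 mm wide; open, the fingers measure 114 mm over their backs; the gripper's body (76 mm by 85 mm) begins 54 mm behind the grasp point. The pads swing forward as they close: fully open they stand 13 mm farther back than shut.
Start: joints at [-1.446, 0.527, 1.433, -0, 1.181, -0.178], TCP at [0.187, -0.596, 0.197] pointing down, gripper open.
Joint ranges: [-3.08, 3.08], [-0.75, 2.2], [0.22, 2.44], [-1.43, 4.57], [0, 2.65], [-2.85, 2.85]. Speed limits (rad/s): [2.79, 2.79, 3.14, 3.14, 3.14, 3.14].

### API

Orientations are given as a unit quaternion [x, y, z, w].
In Python, from station import status, snapshot, camera_params, ticket gives the robot as it stands.
- The arm moves only by the tool arm_command, never from a script. Its argument "series" is a list that holds one entry, the list of rows, each a list of 4 numbers: the shift along the tool's x, y, z in mm, then the turn about the tool's x in rad. A call has 1 to 10 rows; each row shifts and turns the commanded pose from where the row before left it, along the tool's axes as they then stand; what a row does not reach is not made up. A row lasts 1/10 s, in which the tool goes at most 50 mm and 8.59 degrees, less where a joint would pass 70% of its speed; a pose out of reach is approached as far as the arm can. A call is refused whole if a number of a shift passes 50 or a number of a turn 0.15, either way. A call with a gripper value outside its range is refused whole. "jaw" is the opening in per cent of the stroke, from 0 (shut) to 100 (fully open), set as the call begins (left out, the last holds). The fingers move at their own pace and stop on an object; "force" is the grip in N (left out, the last holds). Time passes only in rows, so rows that do not move let the fingers close. It gives the time, the measured TCP pose, the force and the opening at its end, in the units of the state.
- status.sense(): the state, without advancing time (a new reading comes with each control period).
- snapshot(name): name is "scene" or "side" or "wrist"; returns the picture (384x512x3 uint8, red, green, blue); there is no depth.
- camera_params(name): a dict with "fovy" (degrees; the focal length in pixels is half the picture's height over the tangent of half this angle, whatever the lens; pixels are square), "cx", "cy" (the principal point, pixels), "extrinsics" (4x4, takes a point from camera to world coordinates); the wrist camera has in their place "mount" (4x4, takes a point from camera to tool coordinates, whose origin is the TCP and whose axes are the tool frame's). Camera axes: x right, y down, z forward; pixel columns grow to the right and rows downward; lengths in m; the calibration is good to about 2 mm. A picture is of the moment at which its call begins: read the wrist's pose just before it. camera_params takes no time and is no camera call.
- ticket.sign_off(): hands the job in, once; it reports no verdict.
The state is a dict: "t": time; "q": joint angles; "qd": joint speeds; "tau": joint torques, N m; "tcp_pos": TCP position; "tool_rot": TCP orientation; "force": force on the tool from outside, world axes, zero at the start; "ft_torque": the same for the moment, N m; "finger_gap": opening from 0.0 (shut) to 1.0 (fully open).
Only numpy, scipy, OpenCV 4.12 (cv2) and the standard library are available. Lean on these libraries where they do the work, as an engineer would, in place of code of your own. Each camera call takes 0.05 s, during which the arm holds its last target. There are 200 camera calls.

### The job

On the strip cutter for model board, turn the black setting knob until its pointer points at the clip on the dial rim; then swing the arm of the lock ring under the knob clockwise (seen from above) past the point where it goes stiff, until the brass pin beside it has risen about 2 mm, which is tight. Do not force it: more than 4 mm of rise strips the ring. Leave the knob pointing at the clip, let go, and do not disturb the other things on the table.

Things in the scene. Friction and masses are not known exactly. Their poses are not given: they have to be found in the camera images.
- cutter: Strip cutter, fixed: grey bed 280 x 300 x 22 mm (x -55 to +225, y +-150 mm) with a round aluminium dial housing (108 mm across, top 45 mm up) carrying the lock ring and, above it, the setting knob. Origin on the table on the common vertical axis of dial, ring and knob; x points across the bed to the far steel rail, z up.
- knob_grip (a point): On the knob's axis, 92 mm above the table, the height to grip. Knob: black disc 46 mm across with an upright grip bar 46 mm long, 14 mm wide, 70 to 107 mm above the table. x lies along the bar towards the pointer, z up. Friction about 0.08 N m; it stays where left and is not held by the lock. It also shifts a fence on the bed by 6 mm per rad.
- pointer_tip (a point): Tip of the knob's flat pointer, in line with the bar, 37 mm from the axis, 70 mm above the table; turns with the knob, counter-clockwise from above by 0.6 to 1.4 rad to reach the clip.
- marker: Clip that marks the wanted setting, clamped on the dial rim at a new angle each time: aluminium block 16 x 10 x 22 mm with a narrow nose inwards, top 67 mm above the table. Origin on the table on the dial's axis; x points from the axis through the clip. The knob is set when the pointer tip is within 3 mm of this x line.
- marker_tip (a point): Inner end of the clip's nose, 41.5 mm from the axis, 66 mm above the table. The pointer passes 4 mm inside it without touching.
- post_top (a point): Top of the lock ring's upright steel post: 13 mm across, 58 to 118 mm above the table, 80 mm from the axis, on a flat arm (50 to 59 mm up) of the ring (62 mm across, 47 to 62 mm up). Push it clockwise from above, round the axis: free at 2 N; seating takes 11 N, then 2.5 N more per mm of pin rise (16 N at 2 mm, 21 N at 4 mm). If clamped and twisted along, several N less.
- pin_top (a point): Top of the brass tell-tale pin, 10 mm across, in the dial housing, 43 mm from the axis towards the cutter's +y. 48 mm above the table while the ring is loose; it rises as the ring tightens and stays up, 1 mm per 3.2 mm of post travel after seating. The ring seats 0.5 to 0.9 rad from its start, differently each time. Tight is 49 to 52 mm; above 52 mm the ring is overtightened.
- tape_roll: Bystander: roll of paper tape, 68 mm across, 22 mm high, lying on the bed. Origin at its underside.
- board_strip: Bystander: loose greyboard strip, 32 x 190 x 4 mm, lying on the bed. Origin at its underside.
- glue_bottle: Bystander: white glue bottle, 52 mm across, 130 mm high. Origin at its underside.
- pencil_cup: Bystander: dark metal cup with pencils, 74 mm across, 155 mm high. Origin at its underside.
- house_model: Bystander: greyboard house model, 100 x 80 x 65 mm. Origin at its underside.
- steel_rule: Bystander: steel rule, 300 x 28 x 4 mm, along its x. Origin at its underside.
- screwdriver: Bystander: screwdriver lying along its x.

How it is judged:
On the way, in this order (a step that is already met when the one before it is completed fails the run):
1. with the lock ring still loose, the knob's pointer is turned to the clip (y of pointer_tip in the frame of marker between -0.003 and 0.003 m and x of pointer_tip in the frame of marker above 0.02 m and z of pin_top in the frame of cutter below 0.0486 m), for 0.3 s.
2. the lock ring is turned tight with the pointer still at the clip (y of pointer_tip in the frame of marker between -0.003 and 0.003 m and x of pointer_tip in the frame of marker above 0.02 m and z of pin_top in the frame of cutter above 0.049 m), for 0.2 s.
At the end, for the whole second after the job is handed in: The pointer tip lies within 3 mm of the line from the axis through the clip, the brass pin stands 1 to 4 mm above its loose height, and the lock ring is still swung over (its post on the +y side of the cutter's x axis) (all of step 2 and z of pin_top in the frame of cutter below 0.052 m and y of post_top in the frame of cutter above 0 m); the robot touches nothing.
It fails at once if the lock ring is overtightened: the pin rises more than 4 mm (z of pin_top in the frame of cutter above 0.052 m).
It fails at once if another thing on the table or the cutter is moved by more than 30 mm (distance of any of tape_roll, board_strip, glue_bottle, pencil_cup, house_model, steel_rule, screwdriver from where it was at the start of the episode above 0.03 m).
It also fails if it takes over 67 s, if anything falls off the work surface, if the arm or the gripper's body presses on something with over 40 N, if the wrist force passes 120 N, or if a joint passes its speed limit or range.

## Working session

There is one attempt and no reset: what is moved stays moved. The work goes in short steps, Python scripts to look and compute and a tool call to move; the robot and the scene stay as the last step left them, time stands still between calls to the robot, and variables do not carry over. Pictures are saved under pics/ and viewed, about 8 in all and at most 12, crops included, and the job is handed in when it is done.

Besides the shell and the picture viewer there is one more tool, called after "Call:" in YAML: its name, and indented under it one key for each argument. arm_command: Moves the arm, as the interface text tells. Its arguments: {"type":"object","properties":{"series":{"type":"array"},"jaw":{"type":"number"},"force":{"type":"number"}},"required":["series"]}

```bash
mkdir -p pics; cat > h.py <<'E'
import numpy as np, cv2
from station import status, snapshot, camera_params, ticket
from scipy.spatial.transform import Rotation as R
def cam(n):
    p=camera_params(n); f=192/np.tan(np.radians(p['fovy'])/2)
    if 'extrinsics' in p: T=np.array(p['extrinsics'])
    else:
        s=status.sense(); W=np.eye(4); W[:3,:3]=R.from_quat(s['tool_rot']).as_matrix(); W[:3,3]=s['tcp_pos']; T=W@np.array(p['mount'])
    return f,p['cx'],p['cy'],T
def ray(c,u,v):
    f,cx,cy,T=c; d=T[:3,:3]@np.array([(u-cx)/f,(v-cy)/f,1]); return T[:3,3],d/np.linalg.norm(d)
def onz(c,u,v,z):
    o,d=ray(c,u,v); return o+d*(z-o[2])/d[2]
def proj(c,P):
    f,cx,cy,T=c; q=T[:3,:3].T@(np.array(P)-T[:3,3]); return f*q[0]/q[2]+cx,f*q[1]/q[2]+cy
def save(n,im): cv2.imwrite('pics/'+n+'.png',cv2.cvtColor(im,cv2.COLOR_RGB2BGR))
E
python3 - <<'E'
from h import *
s=status.sense(); print(s)
ims=[]
for n in('scene','side','wrist'):
    print(n,camera_params(n)); im=snapshot(n); np.save('pics/'+n,im); save(n+'0',im)
E
```

```text
{'t': 0.0, 'q': array([-1.44548260e+00,  5.28463264e-01,  1.43387036e+00, -4.16102627e-06,
        1.18141033e+00, -1.78496988e-01]), 'qd': array([ 1.21428118e-04,  2.41457263e-03, -9.84627762e-04,  1.63818862e-03,
        6.33135501e-06, -3.71064026e-04]), 'tau': array([-8.56831430e-04, -4.42359710e+01, -1.78027171e+01, -2.65336239e-04,
        8.29035096e-03,  1.46625251e-06]), 'tcp_pos': array([ 0.18690438, -0.59558702,  0.19594564]), 'tool_rot': array([ 0.41913167,  0.57042751, -0.41802967,  0.56937887]), 'force': array([-0.37818333, -0.17421766,  0.82401792]), 'ft_torque': array([-0.03416318,  0.03128369,  0.02427667]), 'finger_gap': 0.9997064719126375}
scene {'fovy': 47.76172418037378, 'cx': 255.45971517056074, 'cy': 192.5203035837512, 'extrinsics': array([[-0.56218021,  0.48180085, -0.67217658,  1.33529411],
       [ 0.82700392,  0.32334791, -0.45990287,  0.5470836 ],
       [-0.0042347 , -0.81444095, -0.58023099,  0.77903625],
       [ 0.        ,  0.        ,  0.        ,  1.        ]])}
side {'fovy': 45.49459376535709, 'cx': 252.55108695382182, 'cy': 188.45963688517304, 'extrinsics': array([[-0.97194353, -0.18769934,  0.14175587,  0.3582765 ],
       [-0.23476485,  0.73688314, -0.63394692,  0.71670354],
       [ 0.0145339 , -0.64943991, -0.76027401,  0.96886855],
       [ 0.        ,  0.        ,  0.        ,  1.        ]])}
wrist {'fovy': 66.37191550748669, 'cx': 259.05693970582263, 'cy': 189.05425445748895, 'mount': array([[-3.33006522e-04, -2.77728627e-01,  9.60659512e-01,
        -1.78719469e-01],
       [-9.43466505e-05, -9.60659553e-01, -2.77728672e-01,
         7.04378304e-02],
       [ 9.99999940e-01, -1.83120466e-04,  2.93703131e-04,
         5.89516635e-04],
       [ 0.00000000e+00,  0.00000000e+00,  0.00000000e+00,
         1.00000000e+00]])}
```

View pics/scene0.png

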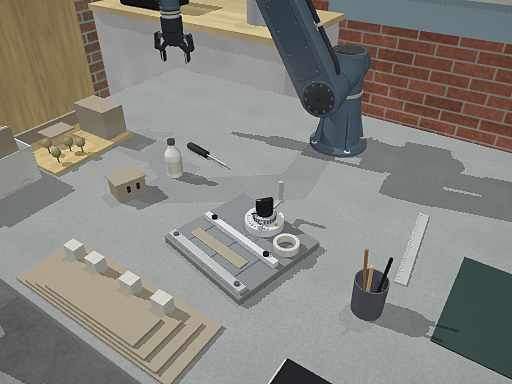

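View pics/side0.png

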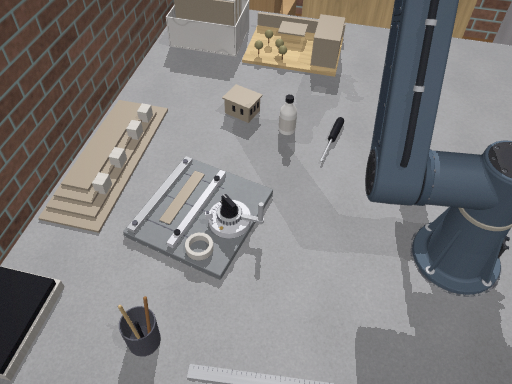

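The dial is at about (265,215) in scene and (229,215) in side, and the post stands on the robot side of it at scene (281,190) and side (261,210). I'll zoom in next.

```bash
python3 - <<'E'
from h import *
a=np.load('pics/scene.npy')[165:275,150:330]; b=np.load('pics/side.npy')[155:275,120:290]
a=cv2.resize(a,(798,488),interpolation=cv2.INTER_CUBIC)[:,300:700]
b=cv2.resize(b,None,fx=4.4,fy=4.4,interpolation=cv2.INTER_CUBIC)[40:528,300:700]
save('z1',np.hstack([a,b]))
S,D=cam('scene'),cam('side')
def tri(p,q):
    o1,d1=ray(S,*p);o2,d2=ray(D,*q)
    t=np.linalg.lstsq(np.c_[d1,-d2],o2-o1,rcond=None)[0]; A,B=o1+t[0]*d1,o2+t[1]*d2
    return (A+B)/2,np.linalg.norm(A-B)
print('post',tri((281,182),(261.5,203)))
print('bed corners',[onz(S,u,v,.022).round(3) for u,v in((166,236),(240,295),(319,241),(243,195))])
print('bed side',[onz(D,u,v,.022).round(3) for u,v in((187,158),(128,230),(213,267),(272,195))])
print('dial',onz(S,265,220,.045),onz(D,229,217,.045))
E
```

```text
post (array([0.48565235, 0.04837241, 0.11630486]), np.float64(0.005508294942291748))
bed corners [array([ 0.754, -0.138,  0.022]), array([0.808, 0.142, 0.022]), array([0.546, 0.206, 0.022]), array([ 0.49 , -0.077,  0.022])]
bed side [array([ 0.745, -0.138,  0.022]), array([0.806, 0.138, 0.022]), array([0.568, 0.188, 0.022]), array([ 0.479, -0.063,  0.022])]
dial [0.57560818 0.05780534 0.045     ] [0.56580942 0.05282246 0.045     ]
```

View pics/z1.png

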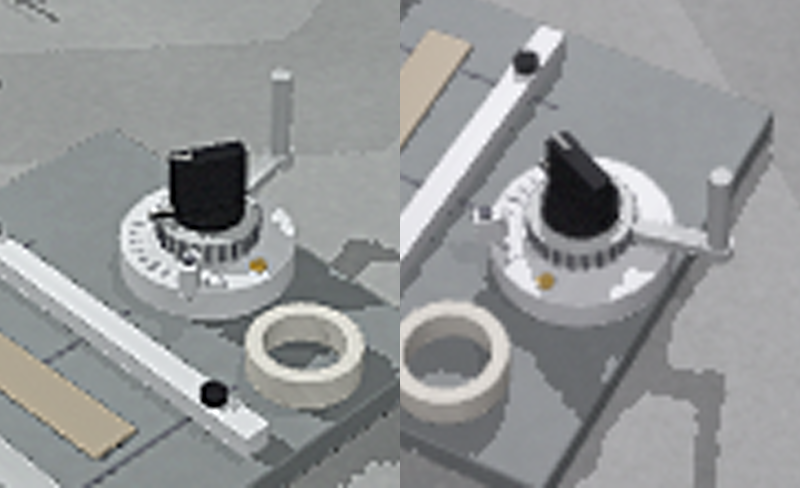

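The pointer faces away from the robot at about z1 (155,216). The clip's nose is at z1 (187,258) in the left half and (483,213) in the right, and the pin is at (258,266)/(545,281). Now I'll move over the dial with the wrist camera.

```bash
cat >> h.py <<'E'
def rot(): return R.from_quat(status.sense()['tool_rot']).as_matrix()
def totool(d): return (rot().T@np.array(d)*1000).round(1)
E
python3 - <<'E'
from h import *
print(rot().round(3)); s=status.sense(); print(totool(np.array([.555,.055,.24])-s['tcp_pos']))
S,D=cam('scene'),cam('side')
def tri(p,q):
    o1,d1=ray(S,*p);o2,d2=ray(D,*q)
    t=np.linalg.lstsq(np.c_[d1,-d2],o2-o1,rcond=None)[0]; A,B=o1+t[0]*d1,o2+t[1]*d2
    return ((A+B)/2).round(4),np.linalg.norm(A-B)
f=lambda x,y:(150+(x+300)/4.433,165+y/4.433)
g=lambda x,y:(120+(x-400+300)/4.4,155+(y+40)/4.4)
print('pin',tri(f(258,266),g(545,281)),'clip',tri(f(187,258),g(485,213)),'post',tri(f(282,73),g(720,173)))
E
```

```text
[[-0.     0.954  0.299]
 [ 0.002  0.299 -0.954]
 [-1.     0.    -0.002]]
[ -42.8  545.9 -511. ]
pin (array([0.5756, 0.0912, 0.0443]), np.float64(0.002492404763933463)) clip (array([0.6162, 0.0682, 0.0666]), np.float64(0.00029829478204326364)) post (array([0.4865, 0.0504, 0.1184]), np.float64(0.003646751393076577))
```

Call:
arm_command:
  series:
    - [[-10,15,-14,0],[-10,30,-28,0],[-10,30,-28,0],[-10,30,-28,0],[-3,30,-28,0],[0,30,-28,0],[0,30,-28,0],[0,30,-28,0],[0,30,-28,0],[0,30,-28,0]]

```text
t: 1.15
tcp_pos: [0.3797, -0.2543, 0.2405]
tool_rot: [0.419, 0.57, -0.418, 0.57]
force: [1.0, 0.6, -1.3]
finger_gap: 1.002
```

Call:
arm_command:
  series:
    - [[0,30,-28,0.1],[0,30,-28,0.1],[0,30,-28,0.1],[0,35,-25,0.1],[0,35,-22,0.1],[0,35,-20,0.1],[0,35,-18,0.1],[0,30,-13,0.1],[0,15,-5,0],[0,0,0,0]]

```text
t: 2.15
tcp_pos: [0.6485, -0.0949, 0.2399]
tool_rot: [0.607, 0.362, -0.607, 0.363]
force: [-0.6, 0.7, 0.1]
finger_gap: 0.999
```

```bash
python3 - <<'E'
from h import *
s=status.sense(); print(s['t'],s['q'].round(3),s['tcp_pos'],s['force']); print(rot().round(3))
c=cam('wrist'); print(proj(c,[.566,.049,.1])); np.save('pics/wc',np.hstack([c[:3],c[3].ravel()]))
im=snapshot('wrist'); np.save('pics/w1',im); save('w1',cv2.resize(im,(768,576)))
E
```

```text
2.15 [-0.316  0.529  1.302  0.     1.31   1.75 ] [ 0.64854515 -0.09487731  0.23988365] [-0.6121722   0.71325114  0.14287708]
[[ 0.001  0.88  -0.475]
 [-0.    -0.475 -0.88 ]
 [-1.     0.001 -0.   ]]
(np.float64(188.34955699158047), np.float64(281.7234388592724))
```

View pics/w1.png

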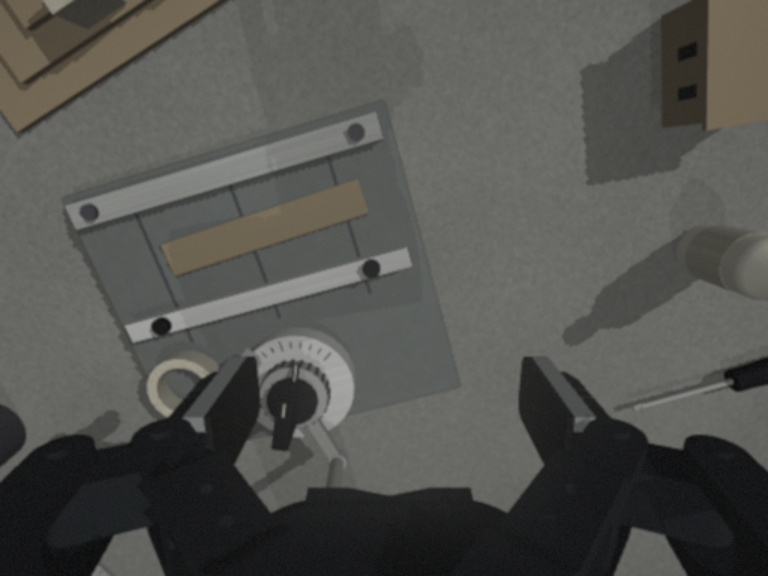

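The dial is at about px (297,388) of 768x576, with the bar nearly vertical in the image, so the jaws are already about square to it. I'll centre over it.

Call:
arm_command:
  series:
    - [[0,-20,-16,0],[0,-30,-24,0],[0,-30,-24,0],[0,-20,-16,0],[0,-11,-8,0],[0,0,0,0],[0,0,0,0]]

```text
t: 2.9
tcp_pos: [0.5916, 0.0335, 0.2404]
tool_rot: [0.608, 0.361, -0.607, 0.362]
force: [-0.2, 0.7, -0.3]
finger_gap: 0.999
```

```bash
python3 - <<'E'
from h import *
s=status.sense(); print(s['t'],s['q'].round(3),s['tcp_pos'],s['force']); print(rot().round(3))
c=cam('wrist'); print(proj(c,[.566,.049,.045]))
im=snapshot('wrist'); np.save('pics/w2',im); import pickle; pickle.dump(c,open('pics/w2.pkl','wb'))
save('w2',cv2.resize(im[100:290,150:400],(800,608),interpolation=cv2.INTER_CUBIC)[:600])
E
```

```text
2.9 [-1.310e-01  4.370e-01  1.466e+00 -1.000e-03  1.238e+00  1.936e+00] [0.59164156 0.03354395 0.24037649] [-0.20067249  0.7069098  -0.28443572]
[[ 0.001  0.879 -0.476]
 [-0.001 -0.476 -0.879]
 [-1.     0.001  0.   ]]
(np.float64(257.59306078494177), np.float64(183.92483820182557))
```

View pics/w2.png

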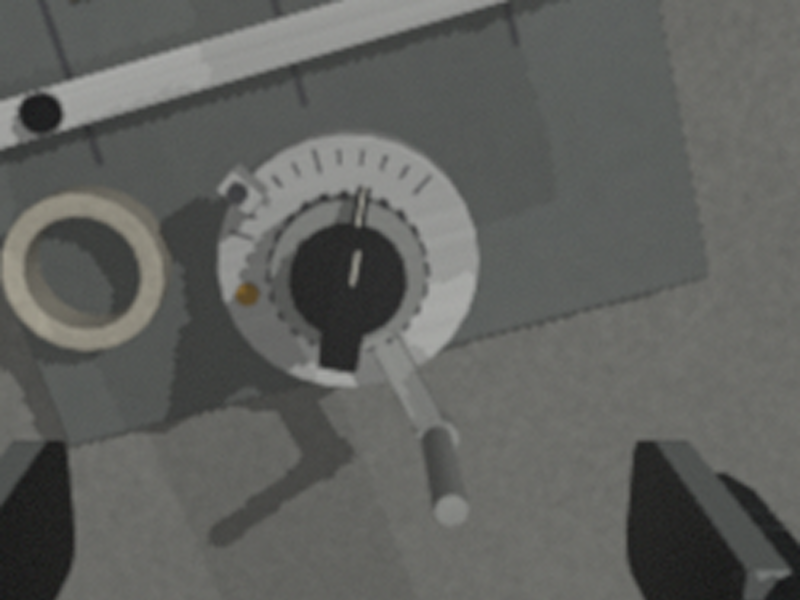

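Here the dial is centred at about (348,260), the pointer tip is at (364,188), the clip's nose end is near (267,206), the pin is at (246,294) and the post top is at (452,508).

```bash
python3 - <<'E'
from h import *
import pickle; c=pickle.load(open('pics/w2.pkl','rb'))
P=lambda x,y,z: onz(c,150+x/3.2,100+y/3.2,z)
ax=P(348.5,260,.045); k=P(347.5,281,.07)
print('axis dial',ax,'knob',k)
tip=P(364,188,.07); n=P(267,206,.066); cl=P(240,188,.067); post=P(452,508,.118); pin=P(246,294,.048)
for a in(ax,k):
  for nm,p in dict(tip=tip,nose=n,clip=cl,post=post,pin=pin).items():
    d=(p-a)[:2]; print(nm,p.round(4),'r',np.hypot(*d).round(4),'ang',np.degrees(np.arctan2(d[1],d[0])).round(1))
a1=P(353,285,.107);a2=P(359,250,.107);print('bar stripe',np.degrees(np.arctan2(*(a2-a1)[1::-1])),'pointer stripe',np.degrees(np.arctan2(*(P(366,188,.07)-P(360,225,.07))[1::-1])))
print('tool y ang',np.degrees(np.arctan2(*rot()[1::-1,1])))
E
```

```text
axis dial [0.56837992 0.04573963 0.045     ] knob [0.56688998 0.04697268 0.07      ]
tip [0.5959 0.0242 0.07  ] r 0.0349 ang -38.1
nose [0.6067 0.0604 0.066 ] r 0.041 ang 20.9
clip [0.6177 0.0657 0.067 ] r 0.0533 ang 22.1
post [0.4867 0.0478 0.118 ] r 0.0817 ang 178.6
pin [0.5765 0.0894 0.048 ] r 0.0444 ang 79.5
tip [0.5959 0.0242 0.07  ] r 0.0368 ang -38.2
nose [0.6067 0.0604 0.066 ] r 0.042 ang 18.6
clip [0.6177 0.0657 0.067 ] r 0.0542 ang 20.3
post [0.4867 0.0478 0.118 ] r 0.0802 ang 179.4
pin [0.5765 0.0894 0.048 ] r 0.0435 ang 77.3
bar stripe -37.72804363123686 pointer stripe -37.275393165948365
tool y ang -28.479448135562226
```

Call:
arm_command:
  series:
    - [[10,-14,0,0],[10,-14,0,0],[10,0,0,0.083],[30,0,0,0.083],[30,0,0,0],[30,0,0,0],[20,0,0,0],[0,0,0,0]]

```text
t: 3.75
tcp_pos: [0.5652, 0.0463, 0.0968]
tool_rot: [-0.634, -0.311, 0.638, -0.308]
force: [-0.3, -0.6, 0.7]
finger_gap: 1.003
```

```bash
python3 - <<'E'
from h import *
s=status.sense(); print(s['t'],s['q'].round(3),s['tcp_pos'],s['force'],'yang',np.degrees(np.arctan2(*rot()[1::-1,1])))
print(totool(np.array([.567,.047,.077])-s['tcp_pos']))
E
```

```text
3.75 [-0.115  0.588  1.665 -0.     0.895  2.12 ] [0.56518093 0.04626675 0.09682901] [-0.26673019 -0.64977116  0.65938761] yang -38.05695251324316
[19.8  1.1 -1.8]
```

Call:
arm_command:
  series:
    - [[10,1,-2,0],[9.5,0,0,0],[0,0,0,0],[0,0,0,0]]

```text
t: 4.15
tcp_pos: [0.5694, 0.0485, 0.0808]
tool_rot: [0.636, 0.31, -0.635, 0.31]
force: [-0.8, -0.2, 0.9]
finger_gap: 0.999
```

Call:
arm_command:
  series:
    - [[0,0,0,0],[0,0,0,0],[0,0,0,0],[0,0,0,0],[0,0,0,0],[0,0,0,0],[0,0,0,0],[0,0,0,0]]
  jaw: 0
  force: 30

```text
t: 4.95
tcp_pos: [0.569, 0.0485, 0.0804]
tool_rot: [-0.635, -0.31, 0.635, -0.31]
force: [0.4, 0.1, 0.3]
finger_gap: -0.0
```

```bash
python3 - <<'E'
from h import *
s=status.sense(); print(s['t'],s['tcp_pos'],s['finger_gap'])
a,b,w=snapshot('scene'),snapshot('side'),snapshot('wrist')
a=cv2.resize(a[150:260,200:330],(400,338),interpolation=2);b=cv2.resize(b[150:260,165:295],(400,338),interpolation=2)
w=cv2.resize(w[40:380,100:420],None,fx=.8,fy=.8)
o=np.zeros((600,800,3),np.uint8);o[:338,:400]=a;o[:338,400:]=b;o[338:600,:256]=w[10:272]
save('z2',o)
E
```

```text
4.95 [0.56902061 0.0485256  0.08037143] -0.0003071096175952932
```

View pics/z2.png

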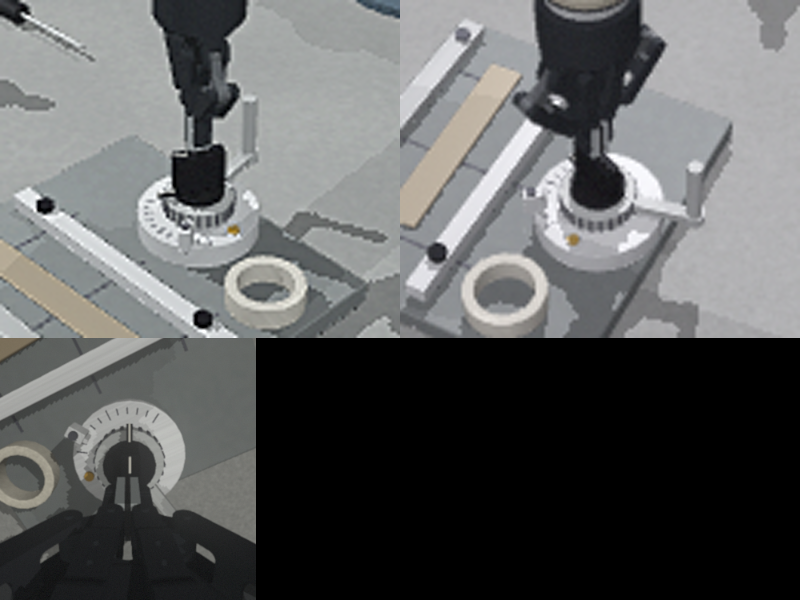

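```bash
python3 - <<'E'
from h import *
s=status.sense(); p=s['tcp_pos']; Rm=rot()
im=snapshot('wrist'); W=cam('wrist')
for n in('scene','side','wrist'):
    c=cam(n); print(n,'tcp',np.round(proj(c,p)),'grasp',np.round(proj(c,p-Rm[:,0]*.019)),'pads 14mm',[np.round(proj(c,p-Rm[:,0]*.019+Rm[:,2]*d)) for d in(-.007,.007)],'bar top ends',[np.round(proj(c,np.array([.567,.047,.107])+Rm[:,1]*d)) for d in(-.023,.023)])
save('z3',np.hstack([cv2.resize(im[130:330,190:330],(420,600),interpolation=2), cv2.resize(snapshot('side')[170:230,205:243],(380,600),interpolation=2)]))
E
```

```text
scene tcp [264. 207.] grasp [264. 201.] pads 14mm [array([264., 203.]), array([263., 200.])] bar top ends [array([272., 197.]), array([255., 200.])]
side tcp [228. 207.] grasp [228. 202.] pads 14mm [array([225., 203.]), array([230., 201.])] bar top ends [array([234., 206.]), array([223., 194.])]
wrist tcp [258. 218.] grasp [258. 230.] pads 14mm [array([246., 230.]), array([270., 230.])] bar top ends [array([262., 272.]), array([263., 197.])]
```

View pics/z3.png

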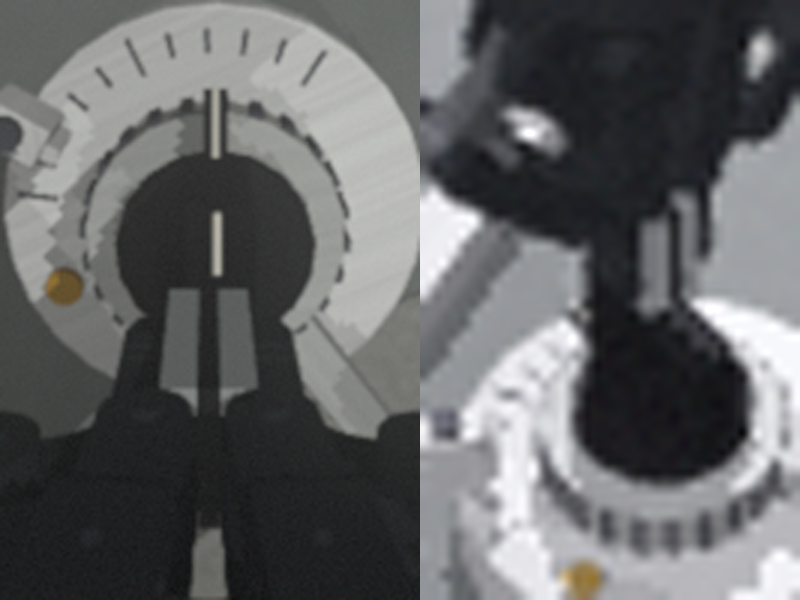

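The fingers shut to zero and their tips end just above the bar top in all three views. They look about 28 mm higher than the nominal TCP suggests. I'll open, go lower while watching the force, and close again.

Call:
arm_command:
  series:
    - [[0,0,0,0],[0,0,0,0],[0,0,0,0],[0,0,0,0],[0,-2,0,0],[5,0,0,0],[4,0,0,0],[0,0,0,0]]
  jaw: 60

```text
t: 6.0
tcp_pos: [0.5668, 0.0498, 0.0706]
tool_rot: [-0.635, -0.311, 0.636, -0.31]
force: [-0.5, 0.7, 0.5]
finger_gap: 0.597
```

Call:
arm_command:
  series:
    - [[0,0,0,0],[0,0,0,0],[0,0,0,0],[0,0,0,0],[0,0,0,0],[0,0,0,0]]
  jaw: 0
  force: 30

```text
t: 6.6
tcp_pos: [0.5666, 0.0486, 0.0716]
tool_rot: [-0.634, -0.31, 0.636, -0.311]
force: [-1.6, -4.4, 1.6]
finger_gap: 0.141
```

It now stops on the bar (gap 0.141, about 12 mm), but only barely. The reported TCP is offset, so I'll go deeper in guarded steps.

Call:
arm_command:
  series:
    - [[0,0,0,0],[0,0,0,0],[0,0,0,0],[5,0,0,0],[5,0,0,0],[4,0,0,0],[0,0,0,0]]
  jaw: 50

```text
t: 7.3
tcp_pos: [0.5667, 0.0499, 0.0565]
tool_rot: [-0.635, -0.311, 0.636, -0.31]
force: [0.8, -0.2, 0.5]
finger_gap: 0.5
```

Call:
arm_command:
  series:
    - [[0,0,0,0],[0,0,0,0],[0,0,0,0],[0,0,0,0],[0,0,0,0],[0,0,0,0]]
  jaw: 0
  force: 30

```text
t: 7.9
tcp_pos: [0.5665, 0.0486, 0.0576]
tool_rot: [-0.634, -0.31, 0.636, -0.311]
force: [-3.6, -4.3, 2.3]
finger_gap: 0.154
```

```bash
python3 - <<'E'
from h import *
s=status.sense(); print(s['t'],s['tcp_pos'],s['finger_gap'],s['force'],'yang',np.degrees(np.arctan2(*rot()[1::-1,1])))
w=snapshot('wrist');a=snapshot('side')
save('z4',np.hstack([cv2.resize(w[100:330,150:350],(520,598),interpolation=2),cv2.resize(a[170:230,205:233],(279,598),interpolation=2)]))
E
```

```text
7.9 [0.566544   0.04858033 0.05757112] 0.15401877148161097 [-3.56105976 -4.2560346   2.28615258] yang -37.90045920414169
```

View pics/z4.png

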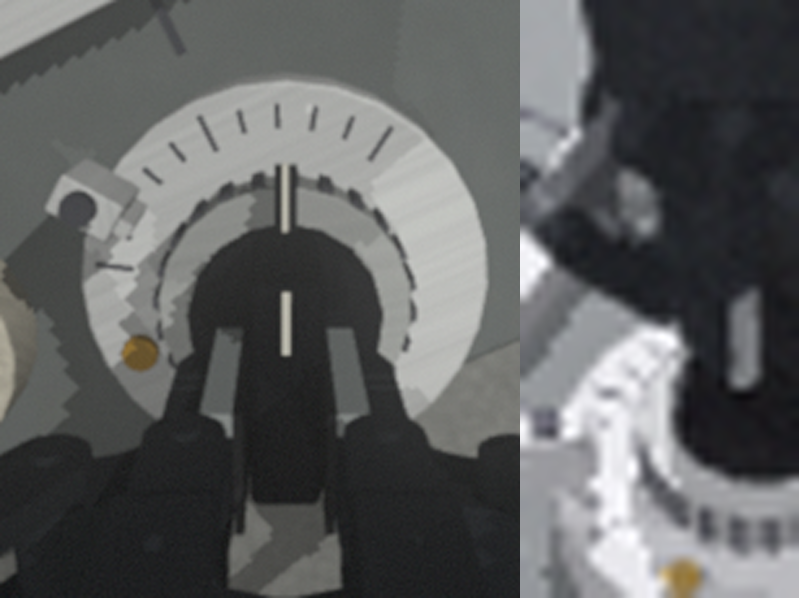

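The fingers now straddle the bar. The pointer is at crop (285,165) and the clip's nose is near (130,232). I'll turn about 1.0 rad counter-clockwise.

Call:
arm_command:
  series:
    - [[0,0,0,-0.05],[0,0,0,-0.1],[0,0,0,-0.12],[0,0,0,-0.14],[0,0,0,-0.14],[0,0,0,-0.14],[0,0,0,-0.14],[0,0,0,-0.1],[0,0,0,-0.07],[0,0,0,0]]

```text
t: 9.0
tcp_pos: [0.5664, 0.0479, 0.0576]
tool_rot: [0.407, 0.578, -0.409, 0.577]
force: [-2.9, -6.4, 2.4]
finger_gap: 0.157
```

```bash
python3 - <<'E'
from h import *
import pickle
s=status.sense(); print(s['t'],s['tcp_pos'],s['finger_gap'],s['force'],s['ft_torque'],s['q'].round(2),'yang',np.degrees(np.arctan2(*rot()[1::-1,1])))
c=cam('wrist');w=snapshot('wrist');pickle.dump((c,w),open('pics/w3.pkl','wb'))
save('z5',cv2.resize(w[60:285,120:420],(800,600),interpolation=2))
E
```

```text
9.0 [0.56638253 0.0478939  0.05758155] 0.15687298991393417 [-2.9010279  -6.42450696  2.40485065] [-1.03333243  0.44824913  0.08943386] [-0.11  0.65  1.69 -0.    0.81  1.12] yang 19.49131620394764
```

View pics/z5.png

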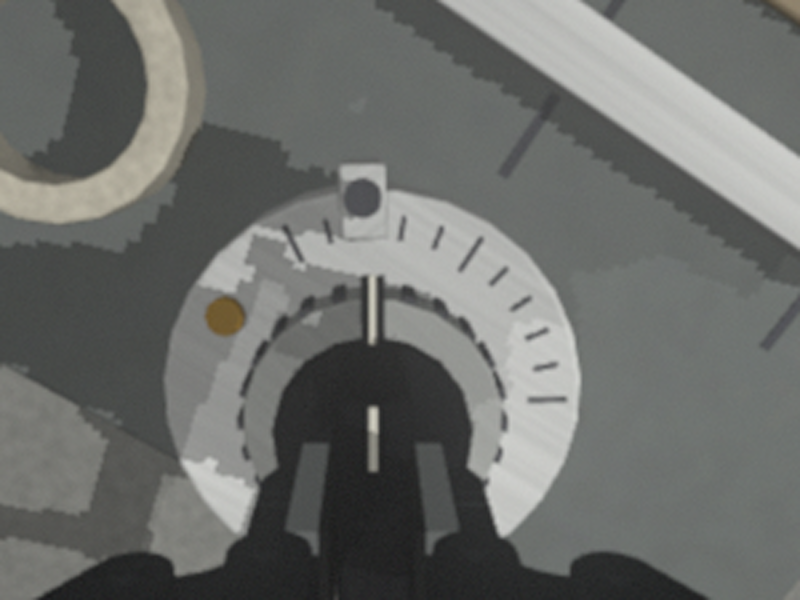

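The pointer tip at (372,275) is about 9 px short of the clip centreline at x≈363, which is about 0.04 rad. I'll do a fine turn.

Call:
arm_command:
  series:
    - [[0,0,0,-0.02],[0,0,0,-0.022],[0,0,0,0],[0,0,0,0]]

```text
t: 9.45
tcp_pos: [0.5664, 0.0479, 0.0576]
tool_rot: [0.395, 0.586, -0.398, 0.585]
force: [-2.9, -7.7, 1.8]
finger_gap: 0.152
```

```bash
python3 - <<'E'
from h import *
import pickle
s=status.sense(); print(s['t'],s['tcp_pos'],'yang',np.degrees(np.arctan2(*rot()[1::-1,1])))
c=cam('wrist');w=snapshot('wrist')
g=cv2.cvtColor(w,cv2.COLOR_RGB2GRAY)
big=cv2.resize(w[60:285,120:420],(800,600),interpolation=2);g=cv2.cvtColor(big,cv2.COLOR_RGB2GRAY)
for y in(300,320): print(y,g[y,340:400:4])
for y in(170,175,180,220,230,240,250,260): print(y,g[y,320:404:4])
save('z6',np.hstack([cv2.resize(big[150:350,290:450],(640,600)[:2],interpolation=2)]))
E
```

```text
9.45 [0.56637063 0.0478823  0.05757933] yang 21.825765966340125
300 [ 68  74  84  97 102  95  51 118 199 125  51  84 118 116 110]
320 [106 106 107 107 107  99  49 118 197 126  53 111 153 151 148]
170 [ 77  77  77  95 108  95  87  99 153 183 178 178 179 182 184 182 180 177
 183 145 105]
175 [ 78  79  77  85  88  78  78  91 147 179 178 181 176 175 173 177 178 179
 182 148 103]
180 [ 78  78  81  78  79  79  81  86 118 145 152 134 102  81  92 126 159 180
 187 146 103]
220 [125 127 123  84  98 128 128 120 151 185 175 187 182 172 175 183 181 182
 178 182 181]
230 [170 149 146 104  79 117 129 118 150 182 178 178 181 180 177 176 174 179
 178 180 182]
240 [179 180 181 175 118 153 181 174 167 152 155 157 155 158 159 160 160 163
 176 183 186]
250 [179 177 179 178 179 181 180 179 177 177 177 175 177 179 180 179 179 180
 181 184 184]
260 [176 180 182 180 178 178 179 179 181 181 179 178 176 179 178 178 180 181
 178 177 179]
```

The block edges are at 352 and 397 (centre 374.5) and the pointer is at 372, so it is aligned to about 0.5 mm. I'll release and rise.

Call:
arm_command:
  series:
    - [[0,0,0,0],[0,0,0,0],[0,0,0,0],[0,0,0,0],[-15,0,0,0],[-30,0,0,0],[-30,0,0,0],[-30,0,0,0.1],[-15,0,0,0.1],[0,0,0,0.18]]
  jaw: 45

```text
out of range: a turn must lie within [-0.15, 0.15]
```

```bash
python3 - <<'E'
from h import *
s=status.sense(); print(s['t'],s['tcp_pos'],s['finger_gap'],s['force'],'yang',np.degrees(np.arctan2(*rot()[1::-1,1])))
print(totool(np.array([.487,.046,.175])-s['tcp_pos']))
E
```

```text
9.5 [0.56634662 0.04787813 0.05754248] 0.15653816749298746 [-1.9917752  -6.92307219  2.32090011] yang 21.82757241654284
[-117.3  -74.7  -27.6]
```

Call:
arm_command:
  series:
    - [[0,0,0,0],[0,0,0,0],[0,0,0,0],[0,0,0,0],[-15,0,0,0],[-30,0,0,0],[-30,0,0,0],[-30,0,0,0.13],[-15,0,0,0.13],[0,0,0,0.12]]
  jaw: 45

```text
t: 10.5
tcp_pos: [0.5696, 0.0499, 0.1805]
tool_rot: [0.503, 0.497, -0.5, 0.501]
force: [0.1, 0.3, -1.1]
finger_gap: 0.448
```

```bash
python3 - <<'E'
from h import *
s=status.sense(); print(s['t'],s['tcp_pos'],s['finger_gap'],s['force'],'yang',np.degrees(np.arctan2(*rot()[1::-1,1])))
print(totool(np.array([.487,.046,.175])-s['tcp_pos']))
E
```

```text
10.5 [0.56956454 0.04992448 0.18052753] 0.4482380016405281 [ 0.05810302  0.28774364 -1.0590757 ] yang -0.28221266549647894
[  5.  -82.6   4.3]
```

Call:
arm_command:
  series:
    - [[0,-22,2,0],[0,-30,2,0],[0,-30,0,0],[0,0,0,0],[0,0,0,0]]

```text
t: 11.0
tcp_pos: [0.4856, 0.046, 0.1778]
tool_rot: [0.5, 0.5, -0.5, 0.5]
force: [-0.1, 0.3, 0.1]
finger_gap: 0.447
```

```bash
python3 - <<'E'
from h import *
import pickle
s=status.sense(); print(s['t'],s['tcp_pos'],s['force'])
c=cam('wrist');w=snapshot('wrist');pickle.dump((c,w),open('pics/w4.pkl','wb'))
print(proj(c,[.4867,.0478,.118]),proj(c,[.567,.047,.07]))
save('z7',cv2.resize(w,(800,600),interpolation=2))
E
```

```text
11.0 [0.48558698 0.04595858 0.17778336] [-0.05933962  0.32780797  0.11080345]
(np.float64(256.098736557514), np.float64(189.80130691685144)) (np.float64(257.20072303322036), np.float64(92.26148373835798))
```

View pics/z7.png

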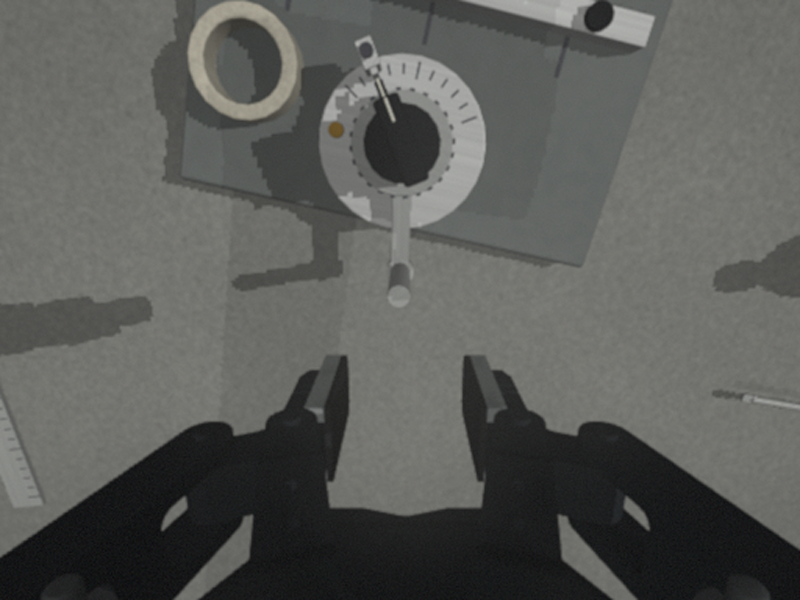

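The pointer lies in line with the clip after release. The post top at (398,296) is between the fingers. I'll descend around the post.

Call:
arm_command:
  series:
    - [[10,1,-1.5,0],[25,0,0,0],[25,0,0,0],[20,0,0,0],[10,0,0,0],[10,0,0,0],[5,0,0,0],[0,0,0,0]]
  jaw: 33

```text
t: 11.85
tcp_pos: [0.4866, 0.0473, 0.072]
tool_rot: [-0.5, -0.5, 0.5, -0.5]
force: [-1.2, -0.7, -0.0]
finger_gap: 0.33
```

Call:
arm_command:
  series:
    - [[4,0,0,0],[4,0,0,0],[2,0,0,0],[0,0,0,0]]

```text
t: 12.25
tcp_pos: [0.4863, 0.0473, 0.0624]
tool_rot: [-0.5, -0.5, 0.5, -0.5]
force: [0.8, -0.3, 0.0]
finger_gap: 0.333
```

Call:
arm_command:
  series:
    - [[0,0,-3,0],[0,0,-4,0],[0,0.2,-4,0.05],[0,0.4,-8,0.1],[0,0.4,-8,0.1],[0,0.4,-8,0.1],[0,0.2,-4,0.05],[0,0,0,0]]

```text
t: 13.05
tcp_pos: [0.4935, 0.0858, 0.0626]
tool_rot: [0.589, 0.391, -0.589, 0.391]
force: [-0.0, -0.4, 0.5]
finger_gap: 0.329
```

```bash
cat >> h.py <<'E'
def rep():
    s=status.sense(); m=rot(); d=s['tcp_pos'][:2]-np.array([.567,.047]); a=np.degrees(np.arctan2(d[1],d[0]))
    print('t',s['t'],'r',np.hypot(*d).round(4),'ang',a.round(2),'yang',np.degrees(np.arctan2(m[1,1],m[0,1])).round(2),'Ftool',(m.T@s['force']).round(2),'z',s['tcp_pos'][2].round(4),'gap',round(s['finger_gap'],3))
E
python3 -c "
from h import *
rep()"
```

```text
t 13.05 r 0.0831 ang 152.18 yang -22.85 Ftool [-0.53  0.14  0.34] z 0.0626 gap 0.329
```

Call:
arm_command:
  series:
    - [[0,0.3,-2.5,0.03],[0,0.3,-2.5,0.03]]

```text
t: 13.25
tcp_pos: [0.495, 0.0896, 0.0625]
tool_rot: [-0.6, -0.373, 0.601, -0.373]
force: [-0.8, -1.8, 0.4]
finger_gap: 0.333
```

Call:
arm_command:
  series:
    - [[0,0.3,-2.5,0.03]]

```text
t: 13.35
tcp_pos: [0.4963, 0.0917, 0.0624]
tool_rot: [-0.606, -0.364, 0.607, -0.364]
force: [-0.5, -1.9, -0.1]
finger_gap: 0.327
```

Call:
arm_command:
  series:
    - [[0,0.3,-2,0.025]]

```text
t: 13.45
tcp_pos: [0.4974, 0.0934, 0.0624]
tool_rot: [-0.61, -0.356, 0.611, -0.356]
force: [-2.2, -1.9, 0.5]
finger_gap: 0.327
```

```bash
python3 -c "
from h import *
rep()
w=snapshot('wrist')
save('z8',np.hstack([cv2.resize(w,(512,384)),snapshot('side')[120:280,150:294].repeat(2,0).repeat(2,1)[:384].copy() if 0 else cv2.resize(snapshot('side')[150:270,190:280],(288,384),interpolation=2)]))"
```

```text
t 13.45 r 0.0836 ang 146.33 yang -29.52 Ftool [-0.45 -0.98  2.78] z 0.0624 gap 0.327
```

View pics/z8.png

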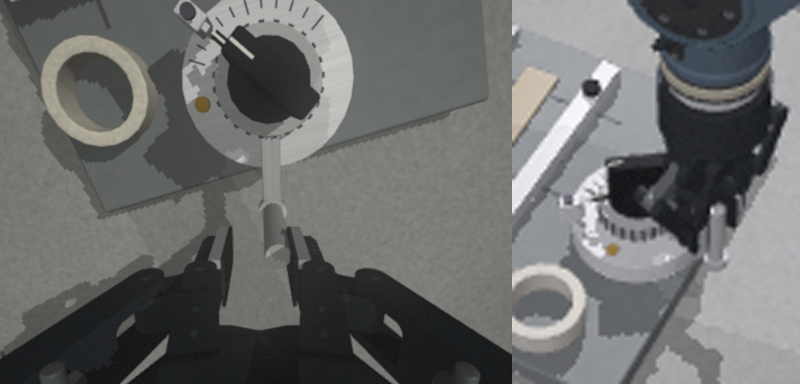

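The +z finger is pushing the post and the ring turns freely at about 2 N. I'll continue in small guarded steps. The window from seating to overtight is 12.8 mm of travel.

Call:
arm_command:
  series:
    - [[0,0.3,-2.4,0.03]]

```text
t: 13.65
tcp_pos: [0.4987, 0.0953, 0.0624]
tool_rot: [-0.616, -0.347, 0.617, -0.347]
force: [-0.7, -2.0, 1.4]
finger_gap: 0.328
```

Call:
arm_command:
  series:
    - [[0,0.3,-2.4,0.03]]

```text
t: 13.75
tcp_pos: [0.5001, 0.0973, 0.0624]
tool_rot: [-0.621, -0.338, 0.622, -0.337]
force: [-0.8, -2.0, 1.6]
finger_gap: 0.329
```

Call:
arm_command:
  series:
    - [[0,0.3,-2.4,0.03]]

```text
t: 13.85
tcp_pos: [0.5016, 0.0992, 0.0624]
tool_rot: [-0.626, -0.328, 0.627, -0.328]
force: [-1.3, -2.1, 1.5]
finger_gap: 0.327
```

Call:
arm_command:
  series:
    - [[0,0.3,-2.4,0.03]]

```text
t: 13.95
tcp_pos: [0.5032, 0.101, 0.0624]
tool_rot: [-0.631, -0.319, 0.632, -0.318]
force: [-0.9, -2.2, 2.0]
finger_gap: 0.331
```

```bash
python3 -c "
from h import *
rep()"
```

```text
t 13.95 r 0.0836 ang 139.77 yang -36.42 Ftool [-2.01  0.6   2.33] z 0.0624 gap 0.331
```

Call:
arm_command:
  series:
    - [[0,0.3,-2.4,0.03]]

```text
t: 14.05
tcp_pos: [0.5048, 0.1028, 0.0624]
tool_rot: [-0.635, -0.31, 0.637, -0.309]
force: [-1.8, -0.6, 0.7]
finger_gap: 0.337
```

Call:
arm_command:
  series:
    - [[0,0.3,-2.4,0.03]]

```text
t: 14.15
tcp_pos: [0.5064, 0.1045, 0.0624]
tool_rot: [-0.64, -0.3, 0.641, -0.299]
force: [-1.2, -1.8, 2.1]
finger_gap: 0.333
```

Call:
arm_command:
  series:
    - [[0,0.3,-2.4,0.03]]

```text
t: 14.25
tcp_pos: [0.5081, 0.1062, 0.0623]
tool_rot: [-0.644, -0.29, 0.646, -0.29]
force: [-2.4, -0.9, 0.9]
finger_gap: 0.33
```

Call:
arm_command:
  series:
    - [[0,0.3,-2.4,0.03]]

```text
t: 14.35
tcp_pos: [0.5096, 0.1076, 0.0623]
tool_rot: [-0.648, -0.281, 0.65, -0.28]
force: [-3.3, -3.6, 0.8]
finger_gap: 0.328
```

Seating starts (force 4.9 N), so I'm switching to finer steps.

Call:
arm_command:
  series:
    - [[0,0.1,-1.2,0.015],[0,0,0,0]]

```text
t: 14.55
tcp_pos: [0.51, 0.1081, 0.0621]
tool_rot: [-0.65, -0.276, 0.653, -0.276]
force: [-4.0, -4.3, 1.2]
finger_gap: 0.332
```

Call:
arm_command:
  series:
    - [[0,0.1,-1.2,0.015],[0,0,0,0]]

```text
t: 14.75
tcp_pos: [0.5104, 0.1086, 0.062]
tool_rot: [-0.651, -0.271, 0.655, -0.271]
force: [-5.3, -4.5, 1.6]
finger_gap: 0.329
```

```bash
python3 -c "
from h import *
rep()"
```

```text
t 14.75 r 0.0837 ang 132.59 yang -44.91 Ftool [-1.55 -0.57  6.89] z 0.062 gap 0.329
```

Call:
arm_command:
  series:
    - [[0,0,-1.2,0.006],[0,0,-1.2,0.006],[0,0,0,0]]

```text
t: 15.05
tcp_pos: [0.5111, 0.1097, 0.0618]
tool_rot: [-0.652, -0.268, 0.657, -0.267]
force: [-5.4, -6.0, 2.8]
finger_gap: 0.332
```

Call:
arm_command:
  series:
    - [[0,0,-1.2,0.006],[0,0,0,0]]

```text
t: 15.25
tcp_pos: [0.5115, 0.1102, 0.0618]
tool_rot: [-0.652, -0.266, 0.658, -0.265]
force: [-5.5, -7.5, 2.4]
finger_gap: 0.331
```

```bash
python3 -c "
from h import *
rep()"
```

```text
t 15.25 r 0.0841 ang 131.27 yang -45.89 Ftool [-2.36  1.56  9.17] z 0.0618 gap 0.331
```

Call:
arm_command:
  series:
    - [[0,0,-1.2,0.006],[0,0,-1.2,0.006],[0,0,0,0]]

```text
t: 15.55
tcp_pos: [0.5126, 0.1116, 0.0616]
tool_rot: [-0.653, -0.262, 0.661, -0.261]
force: [-7.2, -8.6, 2.7]
finger_gap: 0.332
```

Call:
arm_command:
  series:
    - [[0,0,-1.2,0.006],[0,0,0,0]]

```text
t: 15.75
tcp_pos: [0.5132, 0.1123, 0.0616]
tool_rot: [-0.654, -0.26, 0.662, -0.259]
force: [-6.9, -8.9, 1.9]
finger_gap: 0.331
```

```bash
python3 -c "
from h import *
rep()"
```

```text
t 15.75 r 0.0846 ang 129.49 yang -46.91 Ftool [-1.8   1.81 11.17] z 0.0616 gap 0.331
```

Call:
arm_command:
  series:
    - [[0,0.2,-1.2,0.015],[0,0.2,-1.2,0.015],[0,0,0,0]]

```text
t: 16.05
tcp_pos: [0.5146, 0.1134, 0.0615]
tool_rot: [-0.657, -0.25, 0.666, -0.25]
force: [-7.9, -9.5, 3.4]
finger_gap: 0.329
```

Call:
arm_command:
  series:
    - [[0,0.2,-1.2,0.015],[0,0,0,0],[0,0,0,0]]

```text
t: 16.35
tcp_pos: [0.5153, 0.114, 0.0614]
tool_rot: [-0.659, -0.245, 0.668, -0.245]
force: [-8.1, -10.0, 3.6]
finger_gap: 0.325
```

```bash
python3 -c "
from h import *
rep()"
```

```text
t 16.35 r 0.0846 ang 127.68 yang -49.47 Ftool [-3.41  2.32 12.69] z 0.0614 gap 0.325
```

Call:
arm_command:
  series:
    - [[0,0.2,-1.2,0.015],[0,0.2,-1.2,0.015],[0,0,0,0]]

```text
t: 16.65
tcp_pos: [0.5167, 0.1151, 0.0613]
tool_rot: [-0.662, -0.235, 0.672, -0.235]
force: [-9.8, -9.9, 4.4]
finger_gap: 0.332
```

Call:
arm_command:
  series:
    - [[0,0.2,-1.2,0.015],[0,0,0,0],[0,0,0,0]]

```text
t: 16.95
tcp_pos: [0.5174, 0.1156, 0.0613]
tool_rot: [-0.663, -0.23, 0.674, -0.23]
force: [-9.0, -10.8, 4.3]
finger_gap: 0.331
```

```bash
python3 -c "
from h import *
rep(); rep()
c=cam('wrist');w=snapshot('wrist');S=snapshot('side'); np.save('pics/s9',S); np.save('pics/w9',w)
import pickle
def brass(im):
    a=im.astype(int); m=((a[...,0]-a[...,2])>50)&((a[...,0]-a[...,1])>15); return m
for n,im in(('side0',np.load('pics/side.npy')),('side now',S)):
    y,x=np.nonzero(brass(im)[190:245,190:280]); print(n,len(x),x.mean()+190,y.mean()+190)
"
```

```text
t 16.95 r 0.0846 ang 125.87 yang -52.03 Ftool [-4.09  2.99 13.81] z 0.0613 gap 0.331
t 16.95 r 0.0846 ang 125.87 yang -52.03 Ftool [-4.09  2.99 13.81] z 0.0613 gap 0.331
side0 9 220.77777777777777 227.44444444444446
side now 10 221.0 227.2
```

Call:
arm_command:
  series:
    - [[0,0.2,-1.2,0.015],[0,0.2,-1.2,0.015],[0,0,0,0],[0,0,0,0]]

```text
t: 17.45
tcp_pos: [0.5188, 0.1166, 0.0611]
tool_rot: [-0.666, -0.22, 0.678, -0.22]
force: [-8.9, -11.5, 4.2]
finger_gap: 0.331
```

```bash
python3 -c "
from h import *
rep()
f=np.mean([ (snapshot('wrist'),np.linalg.norm(status.sense()['force'][:2]))[1] for _ in range(4)]); print(f)"
```

```text
t 17.45 r 0.0847 ang 124.72 yang -53.74 Ftool [-4.04  4.03 14.04] z 0.0611 gap 0.331
15.150440732596799
```

Call:
arm_command:
  series:
    - [[0,0.1,-1.5,0.015],[0,0,0,0],[0,0,0,0]]

```text
t: 17.95
tcp_pos: [0.5197, 0.1173, 0.0611]
tool_rot: [-0.667, -0.215, 0.68, -0.215]
force: [-11.2, -10.5, 5.0]
finger_gap: 0.328
```

```bash
python3 -c "
from h import *
rep()
f=np.mean([ (snapshot('wrist'),rot().T@status.sense()['force'])[1] for _ in range(4)],0); print(f)"
```

```text
t 17.95 r 0.0847 ang 123.93 yang -54.59 Ftool [-4.79  2.1  15.29] z 0.0611 gap 0.328
[-4.76003864  2.40985327 15.46343563]
```

Tangential force is 15.4 N, so about 1.8 mm of rise. Backing off.

Call:
arm_command:
  series:
    - [[0,0,4,0],[0,0,4,0],[0,0,3,0],[0,0,0,0],[0,0,0,0]]

```text
t: 18.65
tcp_pos: [0.5168, 0.1127, 0.062]
tool_rot: [-0.672, -0.214, 0.675, -0.214]
force: [-4.1, -4.9, 0.1]
finger_gap: 0.327
```

```bash
python3 -c "
from h import *
rep()"
```

```text
t 18.65 r 0.0827 ang 127.34 yang -54.72 Ftool [-0.07  1.59  6.17] z 0.062 gap 0.327
```

Call:
arm_command:
  series:
    - [[0,0,4,0],[0,0,4,0],[0,0,3,0],[0,0,0,0]]

```text
t: 19.05
tcp_pos: [0.51, 0.1075, 0.0626]
tool_rot: [0.674, 0.214, -0.674, 0.214]
force: [0.5, 0.7, 0.5]
finger_gap: 0.327
```

```bash
python3 -c "
from h import *
rep()"
```

```text
t 19.05 r 0.0831 ang 133.31 yang -54.81 Ftool [-0.46 -0.29 -0.83] z 0.0626 gap 0.327
```

It's free. I'll rise and retreat, then check the pin and pointer against the initial static-camera images.

Call:
arm_command:
  series:
    - [[-15,0,0,0],[-30,0,0,0],[-40,0,0,0],[-40,0,0,0],[-30,15,0,0],[0,30,0,0],[0,40,15,0],[0,40,20,0],[0,40,20,0],[0,30,20,0]]

```text
t: 20.05
tcp_pos: [0.5623, -0.0975, 0.2177]
tool_rot: [0.675, 0.213, -0.673, 0.214]
force: [0.4, -0.0, -0.0]
finger_gap: 0.331
```

```bash
python3 -c "
from h import *
rep()
def sat(im):
    a=im.astype(float); return np.clip(a[...,0]-a[...,2]-12,0,None)
for n in('scene','side'):
    c=cam(n); p=np.array([.5765,.0894,.048]); u,v=np.round(proj(c,p)).astype(int)
    print(n,u,v,'expected shift for 2mm',np.array(proj(c,p+[0,0,.002]))-proj(c,p))
    new=np.mean([snapshot(n) for _ in range(6)],0); np.save('pics/f_'+n,new); old=np.load('pics/%s.npy'%n)
    for im in(old,new):
        m=sat(im)[v-7:v+8,u-7:u+8]; yy,xx=np.mgrid[v-7:v+8,u-7:u+8]; print(m.sum(),(m*xx).sum()/m.sum(),(m*yy).sum()/m.sum())
w=snapshot('wrist')
c=cam('wrist'); print(proj(c,[.567,.047,.07]))
f=cv2.resize(np.load('pics/f_scene.npy').astype(np.uint8)[165:245,220:320],(400,320),interpolation=2)
g=cv2.resize(np.load('pics/f_side.npy').astype(np.uint8)[170:250,180:280],(400,320),interpolation=2)
o=np.zeros((600,800,3),np.uint8);o[:320,:400]=f;o[:320,400:]=g
o[320:600,:373]=cv2.resize(w,(373,280)); u,v=map(int,proj(c,[.567,.047,.07])); u=min(max(u,70),442);v=min(max(v,55),329)
o[320:600,400:757]=cv2.resize(w[v-55:v+55,u-70:u+70],(357,280),interpolation=2)
save('z9',o)"
```

```text
t 20.05 r 0.1446 ang -91.85 yang -54.81 Ftool [ 0.04  0.24 -0.3 ] z 0.2177 gap 0.331
scene 275 224 expected shift for 2mm [ 0.01645988 -0.58626709]
767.0 275.3663624511082 224.39113428943938
807.8333333333333 275.39426449350117 224.1074891685579
side 221 227 expected shift for 2mm [-0.03099698 -0.47576919]
693.0 220.75757575757575 227.4949494949495
717.3333333333333 220.81157063197026 227.20283457249067
(np.float64(189.13968894470025), np.float64(257.81481686172873))
```

View pics/z9.png

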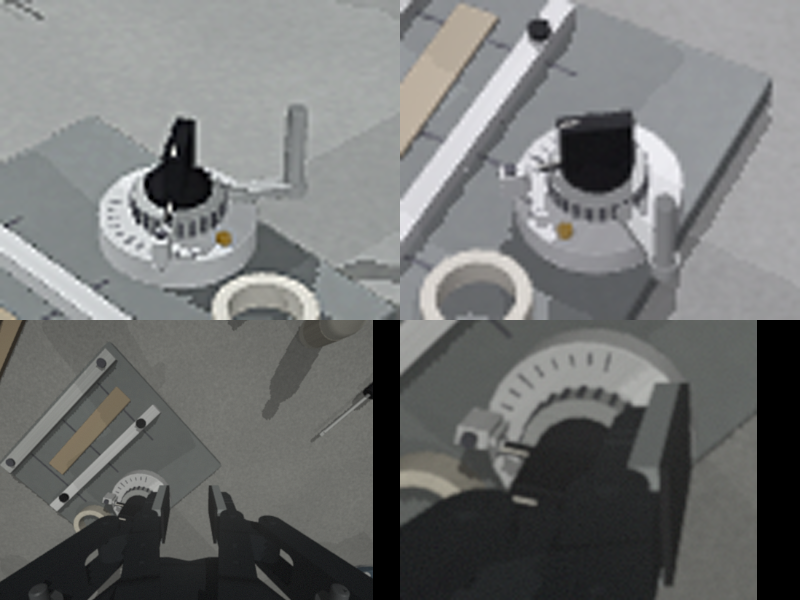

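The pointer is still on the clip and the post is swung over. The pin has visibly risen: centroid shift 0.97 mm in scene and 1.23 mm in side, both slight underestimates. Force and travel give about 1.6–1.8 mm. The vision estimate is close to the 1 mm lower limit, so I'll go back for a small extra push to about 17 N.

Call:
arm_command:
  series:
    - [[0,-30,-15,0],[0,-40,-20,0],[0,-40,-20,0],[0,-40,-15,0],[0,-30,-5,0],[0,-15,0,0],[0,0,0,0],[0,0,0,0]]

```text
t: 21.5
tcp_pos: [0.5106, 0.1066, 0.2176]
tool_rot: [0.674, 0.214, -0.674, 0.214]
force: [0.7, -0.5, -0.4]
finger_gap: 0.33
```

```bash
python3 -c "
from h import *
rep(); print(totool(np.array([.510,.1075,.0626])-status.sense()['tcp_pos']))"
```

```text
t 21.5 r 0.0821 ang 133.43 yang -54.78 Ftool [ 0.4   0.78 -0.25] z 0.2176 gap 0.33
[155.   -1.2   0. ]
```

Call:
arm_command:
  series:
    - [[15,-1,0,0],[40,0,0,0],[40,0,0,0],[30,0,0,0],[15,0,0,0],[15,0,0,0],[0,0,0,0],[0,0,0,0]]

```text
t: 22.3
tcp_pos: [0.5103, 0.1069, 0.0623]
tool_rot: [0.674, 0.213, -0.674, 0.213]
force: [0.3, -0.7, -0.2]
finger_gap: 0.331
```

Call:
arm_command:
  series:
    - [[0,0,-4,0],[0,0,-4,0],[0,0,-4,0],[0,0,-3,0],[0,0,0,0],[0,0,0,0]]

```text
t: 22.9
tcp_pos: [0.5174, 0.1154, 0.0623]
tool_rot: [-0.67, -0.215, 0.677, -0.215]
force: [-6.7, -6.8, 2.6]
finger_gap: 0.332
```

```bash
python3 -c "
from h import *
rep()"
```

```text
t 22.9 r 0.0845 ang 125.91 yang -54.64 Ftool [-2.53  1.64  9.41] z 0.0623 gap 0.332
```

Call:
arm_command:
  series:
    - [[0,0,-2,0],[0,0,-2,0],[0,0,-2,0],[0,0,0,0],[0,0,0,0]]

```text
t: 23.4
tcp_pos: [0.5191, 0.1179, 0.0618]
tool_rot: [-0.668, -0.215, 0.679, -0.215]
force: [-10.6, -10.2, 5.3]
finger_gap: 0.33
```

```bash
python3 -c "
from h import *
rep()
f=np.mean([ (snapshot('wrist'),rot().T@status.sense()['force'])[1] for _ in range(4)],0); print(f)"
```

```text
t 23.4 r 0.0856 ang 124.08 yang -54.6 Ftool [-5.05  2.21 14.62] z 0.0618 gap 0.33
[-4.62924142  2.33508688 14.44836234]
```

Call:
arm_command:
  series:
    - [[0,0.1,-1.3,0.01],[0,0.1,-1.3,0.01],[0,0,0,0],[0,0,0,0]]

```text
t: 24.0
tcp_pos: [0.5203, 0.1189, 0.0617]
tool_rot: [-0.669, -0.208, 0.682, -0.208]
force: [-11.2, -11.2, 4.8]
finger_gap: 0.33
```

```bash
python3 -c "
from h import *
rep()
f=np.mean([ (snapshot('wrist'),rot().T@status.sense()['force'])[1] for _ in range(4)],0); print(f)"
```

```text
t 24.0 r 0.0857 ang 123.02 yang -55.73 Ftool [-4.51  2.88 15.65] z 0.0617 gap 0.33
[-5.05008699  2.81939948 15.67627413]
```

Call:
arm_command:
  series:
    - [[0,0.1,-1.2,0.01],[0,0.1,-1.2,0.01],[0,0,0,0],[0,0,0,0]]

```text
t: 24.6
tcp_pos: [0.5217, 0.1199, 0.0616]
tool_rot: [-0.671, -0.202, 0.685, -0.202]
force: [-12.2, -11.0, 6.1]
finger_gap: 0.333
```

```bash
python3 -c "
from h import *
rep()
f=np.mean([ (snapshot('wrist'),rot().T@status.sense()['force'])[1] for _ in range(4)],0); print(f)"
```

```text
t 24.6 r 0.0859 ang 121.87 yang -56.88 Ftool [-5.78  2.52 16.41] z 0.0616 gap 0.333
[-5.63262911  3.13111272 16.86858042]
```

About 16.7 N, which is about 2.2 mm of rise. Releasing and retreating.

Call:
arm_command:
  series:
    - [[0,0,4,0],[0,0,4,0],[0,0,4,0],[0,0,4,0],[0,0,4,0],[0,0,4,0],[0,0,0,0],[0,0,0,0]]

```text
t: 25.6
tcp_pos: [0.5113, 0.11, 0.0626]
tool_rot: [0.679, 0.2, -0.678, 0.2]
force: [-0.2, 0.6, -0.5]
finger_gap: 0.334
```

```bash
python3 -c "
from h import *
rep()"
```

```text
t 25.6 r 0.0841 ang 131.51 yang -57.08 Ftool [ 0.46 -0.61 -0.17] z 0.0626 gap 0.334
```

Call:
arm_command:
  series:
    - [[-15,0,0,0],[-30,0,0,0],[-40,0,0,0],[-40,0,0,0],[-30,15,0,0],[0,30,0,0],[0,40,15,0],[0,40,20,0],[0,40,20,0],[0,30,20,0]]

```text
t: 26.6
tcp_pos: [0.5548, -0.0971, 0.2176]
tool_rot: [0.679, 0.2, -0.678, 0.201]
force: [0.1, -0.5, 0.4]
finger_gap: 0.337
```

```bash
python3 -c "
from h import *
rep()
def sat(im):
    a=im.astype(float); return np.clip(a[...,0]-a[...,2]-12,0,None)
for n,(u,v) in dict(scene=(275,224),side=(221,227)).items():
    new=np.mean([snapshot(n) for _ in range(6)],0)
    print(n,'knob region change vs last',np.abs(new-np.load('pics/f_%s.npy'%n))[v-40:v-5,u-30:u+5].mean())
    for im in(np.load('pics/%s.npy'%n),np.load('pics/f_%s.npy'%n),new):
        m=sat(im)[v-7:v+8,u-7:u+8]; yy,xx=np.mgrid[v-7:v+8,u-7:u+8]; print(m.sum(),(m*xx).sum()/m.sum(),(m*yy).sum()/m.sum())
"
```

```text
t 26.6 r 0.1446 ang -94.84 yang -57.11 Ftool [-0.4   0.49  0.17] z 0.2176 gap 0.337
scene knob region change vs last 1.088208616780045
767.0 275.3663624511082 224.39113428943938
807.8333333333333 275.39426449350117 224.1074891685579
817.6666666666665 275.380350591113 224.0556461475744
side knob region change vs last 0.8078004535147391
693.0 220.75757575757575 227.4949494949495
717.3333333333333 220.81157063197026 227.20283457249067
738.0 220.78816621499547 227.0984643179765
```

```bash
python3 -c "
from station import ticket
print(ticket.sign_off())"
```

```text
the job is handed in; nothing more can be done
None
```

The knob is set to the clip, the lock ring is tight, and the job is handed in at about 27 s with the arm clear of everything. No verdict was reported.

- **Knob:** I turned it about 1.04 rad counter-clockwise. The last close measurement, with the knob still gripped, put the pointer within about 0.5 mm of the clip's centreline. Pictures after release show it still in line, and the knob area did not change after the second push on the ring.
- **Lock ring:** I pushed the post clockwise until the tangential force reached about 15.4 N, checked, then went back and pushed to about 16.7 N. By the given force figures that is about 2.2 mm of rise. The post ends well over on the +y side.
- **Pin rise, where the checks disagree:** comparing the fixed cameras with their starting pictures gave only 1.15 mm (scene) and 1.67 mm (side). That method reads low, because the exposed side of the pin grows downward, and its resolution is only a fraction of a pixel. My best estimate is 1.5–2.2 mm, inside the 1–4 mm window.
- **First grip missed:** the fingers closed above the bar, because the tips stood about 25–30 mm higher than the reported tool position implied. I gripped again lower, with no sign of contact force.
- **Other things on the table:** the later close pictures show no sign that anything was disturbed, but I did not measure each item's position at the end.

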